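# Grade the marbling colours on the bottle rail

### The arm

A 6-joint arm with a two-finger parallel gripper is mounted at the origin on the work surface; the furniture and walls round the work are solid. World frame = base frame: x ahead of the robot, y to its left, z up, the work surface at z = 0. Lengths are in mm, angles in rad, forces in N, time in s.
With the tool pointing down it reaches from about 350 to 775 mm from the base axis. Payload 7.3 kg.
Tool frame: the origin (TCP) lies midway between the tips of the shut fingers; the grasp point (between the pads) lies 19 mm behind it; z points along the fingers, y is the line along which they close (so a half turn about z gives the same grasp; the last joint's range is limited). The gripper opens to 92 mm and grips with 3 to 60 N. Pads are 19 mm wide; open, the fingers measure 130 mm over their backs; the gripper's body (75 mm by 190 mm) begins 47 mm behind the grasp point.
Start: joints at [1.129, 0.342, 1.524, -0, 1.275, -0.146], TCP at [153.025, 502.223, 226.741] pointing down, gripper open.
Joint ranges: [-2.53, 2.53], [-0.77, 2.02], [0.04, 2.7], [-1, 4.14], [0.28, 2.66], [-3.11, 3.11]. Speed limits (rad/s): [2.57, 2.57, 3.14, 3.14, 3.14, 3.14].

### API

Orientations are given as [roll, pitch, yaw] about the fixed x, y, z axes, in that order (R = Rz(yaw) Ry(pitch) Rx(roll)).
In Python, from plant import monitor, optics, workorder gives the robot as it stands. The module is installed in compiled form; this text tells all that it offers.
- The arm moves only by the tool servo_tool, never from a script. Its arguments are lists of equal length, an entry for each row: "linear": the shift along the tool's x, y, z as a fraction of full scale, a list of three; "spin": the turn about the tool's z as a fraction of full scale. In form: {"linear": [[dx, dy, dz], ...], "spin": [spin, ...]}. A call has exactly 8 rows; each row shifts and turns the commanded pose from where the row before left it, along the tool's axes as they then stand; what a row does not reach is not made up. Full scale, the value 1, is 200 mm for a shift and 90 degrees for a turn. A row lasts 1/8 s, in which the tool goes at most 62.5 mm and 10.7 degrees, less where a joint would pass 70% of its speed; a pose out of reach is approached as far as the arm can. A call with a number of a shift or a turn outside -1 to 1 is refused whole. A call with a gripper value outside its range is refused whole. "hand" is the opening, from -1 (shut) to 1 (fully open), set as the call begins (left out, the last holds). The fingers move at their own pace and stop on an object; the grip force is fixed at half the most. Time passes only in rows, so rows that do not move let the fingers close, or fill a call up. It gives the time, the measured TCP pose, the force, the opening and the grip force at its end, in the units of the state.
- monitor.get_obs(): the state, without advancing time (a new reading comes with each control period).
- optics.capture(name): name is "scene" or "top"; returns a dict with "frame" (400x640x3 uint8, blue, green, red), "K" (3x3 intrinsics, pixels), "D" ([k1, k2, p1, p2, k3] as OpenCV has them; the pictures are not rectified), "world_to_cam" (4x4, takes a point from world to camera coordinates). Camera axes: x right, y down, z forward; pixel columns grow to the right and rows downward; lengths in mm; the calibration is good to about 2 mm. A picture is of the moment at which its call begins. There is no depth.
- workorder.close_job(): hands the job in; it is judged then, once.
The state is a dict: "time": time; "joint_positions": joint angles; "dq": joint speeds; "tau": joint torques, N m; "tool_pos": TCP position; "tcp_rot": TCP orientation; "contact_force": force on the tool from outside, world axes, zero at the start; "moment": the same for the moment, N m; "grip_width": finger opening in mm; "finger_force": force on a finger pad.
Only numpy, scipy, OpenCV 4.12 (cv2) and the standard library are available. Lean on these libraries where they do the work, as an engineer would, in place of code of your own. Each camera call takes 0.05 s, during which the arm holds its last target. There are 200 camera calls.

### The job

Set the four loose colour bottles (white, yellow, red, black) into the four grey cups of the bottle rail, one to a cup, standing upright and graded from palest to darkest: white in the cup beside the rail's white knob, then yellow, then red, and black beside the black knob. Keep every bottle upright all the way, and do not push the brush jar about.

Things in the scene. Friction and masses are not known exactly. Their poses are not given: they have to be found in the camera images.
- white_bottle: dropper bottle with white body and white nozzle cap (the palest). Round body 30 mm across, 65 mm high, straight sides to about 45 mm; its foot is uneven, so it may lean 0.07 rad; shoulder and cap 24 mm across; 92 mm high in all, 30 to 65 g. Stands upright on the table. Origin: centre of its underside, z up its axis. Grasp round the body, about 45 mm up.
- yellow_bottle: dropper bottle with bright warm yellow body and white nozzle cap. Round body 30 mm across, 65 mm high, straight sides to about 45 mm; its foot is uneven, so it may lean 0.07 rad; shoulder and cap 24 mm across; 91 mm high in all, 30 to 65 g. Stands upright on the table. Origin: centre of its underside, z up its axis. Grasp round the body, about 45 mm up.
- red_bottle: dropper bottle with strong red body and white nozzle cap. Round body 30 mm across, 65 mm high, straight sides to about 45 mm; its foot is uneven, so it may lean 0.07 rad; shoulder and cap 24 mm across; 92 mm high in all, 30 to 65 g. Stands upright on the table. Origin: centre of its underside, z up its axis. Grasp round the body, about 45 mm up.
- black_bottle: dropper bottle with black body and white nozzle cap (the darkest). Round body 30 mm across, 65 mm high, straight sides to about 45 mm; its foot is uneven, so it may lean 0.07 rad; shoulder and cap 24 mm across; 91 mm high in all, 30 to 65 g. Stands upright on the table. Origin: centre of its underside, z up its axis. Grasp round the body, about 45 mm up.
- cup_1: one of four alike shallow grey cups (numbers mean nothing) fixed in a straight row, 60 to 76 mm apart, on a wooden bar 64 x 350 x 14 mm, fixed on a board; bar top 77 mm above the table. Flared cup 15 mm high, inside 42 mm wide at the floor, 52 mm at the rim, 58 mm over all. Origin: centre of its underside, on the bar's top; inner floor 4 mm above. y along the bar, x across, z up
- cup_2: one of four alike shallow grey cups (numbers mean nothing) fixed in a straight row, 60 to 76 mm apart, on a wooden bar 64 x 350 x 14 mm, fixed on a board; bar top 77 mm above the table. Flared cup 15 mm high, inside 42 mm wide at the floor, 52 mm at the rim, 58 mm over all. Origin: centre of its underside, on the bar's top; inner floor 4 mm above. y along the bar, x across, z up
- cup_3: one of four alike shallow grey cups (numbers mean nothing) fixed in a straight row, 60 to 76 mm apart, on a wooden bar 64 x 350 x 14 mm, fixed on a board; bar top 77 mm above the table. Flared cup 15 mm high, inside 42 mm wide at the floor, 52 mm at the rim, 58 mm over all. Origin: centre of its underside, on the bar's top; inner floor 4 mm above. y along the bar, x across, z up
- cup_4: one of four alike shallow grey cups (numbers mean nothing) fixed in a straight row, 60 to 76 mm apart, on a wooden bar 64 x 350 x 14 mm, fixed on a board; bar top 77 mm above the table. Flared cup 15 mm high, inside 42 mm wide at the floor, 52 mm at the rim, 58 mm over all. Origin: centre of its underside, on the bar's top; inner floor 4 mm above. y along the bar, x across, z up
- white_knob: white mushroom-shaped knob, 26 mm across and 22 mm high, fixed on the wooden bar at one end of the row of cups, about 50 mm from the middle of the end cup: marks the pale end. A like black knob (not listed) marks the dark end. Origin: centre of its underside, on the bar's top, z up
- brush_jar: glass jar 55 mm in diameter with stubby brushes standing in it, 122 mm high, on the table near the bottles; a bystander. Origin: centre of its underside, z up

How it is judged:
By the outcome, as a careful person would: the job done as asked, in the order asked, and still so for the second after the job is handed in, with the robot touching nothing.
It also fails if it takes over 98 s, if anything falls off the work surface, if the arm or the gripper's body presses on something with over 40 N, if the wrist force passes 120 N, or if a joint passes its speed limit or range.

## Working session

There is one attempt and no reset: what is moved stays moved. The work goes in short steps, Python scripts to look and compute and a tool call to move; the robot and the scene stay as the last step left them, time stands still between calls to the robot, and variables do not carry over. Pictures are saved under pics/ and viewed, at most 14 in all, crops included, and the job is handed in when it is done.

Besides the shell and the picture viewer there is one more tool, called after "Request:" as name([rows], argument=value, ...), one row to a line, values as JSON. servo_tool: Moves the arm, as the interface text tells. Shift numbers are shares of 200 mm and turn numbers shares of 90 degrees, none past 1 either way. Its arguments: {"type":"object","properties":{"linear":{"type":"array","items":{"type":"array","items":{"type":"number","minimum":-1,"maximum":1}}},"spin":{"type":"array","items":{"type":"number","minimum":-1,"maximum":1}},"hand":{"type":"number"}},"required":["linear","spin"]}

```bash
mkdir -p pics; python3 - <<'E'
from plant import monitor, optics
import cv2,numpy as np
o=monitor.get_obs();print(o)
for n in("scene","top"):
    c=optics.capture(n);cv2.imwrite(f"pics/{n}0.png",c["frame"]);print(n,c["K"],c["D"],c["world_to_cam"])
E
```

```text
{'time': 0.0, 'joint_positions': array([ 1.12898946e+00,  3.42728859e-01,  1.52504347e+00, -2.08256365e-05,
        1.27536018e+00, -1.46007912e-01]), 'dq': array([ 0.00034684, -0.00033292,  0.0001657 , -0.00063141,  0.00067664,
        0.00124574]), 'tau': array([-4.00364224e-04, -4.31240201e+01, -2.44222194e+01,  7.16801430e-02,
        5.58350596e-02, -1.24505614e-04]), 'tool_pos': array([152.85185705, 501.82894159, 226.03253452]), 'tcp_rot': array([-3.14006629e+00, -2.04330851e-04,  2.84579963e+00]), 'contact_force': array([-0.6557084 , -0.37670418, -0.05032995]), 'moment': array([-0.01026134, -0.05646495,  0.0122065 ]), 'finger_force': 0.0, 'grip_width': 92.34752735824624}
scene [[494.7079921    0.         320.09469234]
 [  0.         494.7079921  212.04388568]
 [  0.           0.           1.        ]] [-0.02531634  0.          0.          0.          0.        ] [[ 8.22743811e-01 -5.68122940e-01  1.81368532e-02 -4.98078300e+02]
 [-3.84941421e-01 -5.80373749e-01 -7.17625539e-01  1.48445358e+02]
 [ 4.18225685e-01  5.83440345e-01 -6.96192962e-01  1.00489297e+03]
 [ 0.00000000e+00  0.00000000e+00  0.00000000e+00  1.00000000e+00]]
top [[461.54279865   0.         317.99937453]
 [  0.         461.54279865 197.60897185]
 [  0.           0.           1.        ]] [0.0353714 0.        0.        0.        0.       ] [[ 1.02840111e-02 -9.99854752e-01  1.35909259e-02 -1.60344029e+02]
 [-9.87392605e-01 -1.23009502e-02 -1.57811692e-01  4.95770892e+02]
 [ 1.57955951e-01 -1.17966425e-02 -9.87375692e-01  1.01668860e+03]
 [ 0.00000000e+00  0.00000000e+00  0.00000000e+00  1.00000000e+00]]
```

View pics/scene0.png

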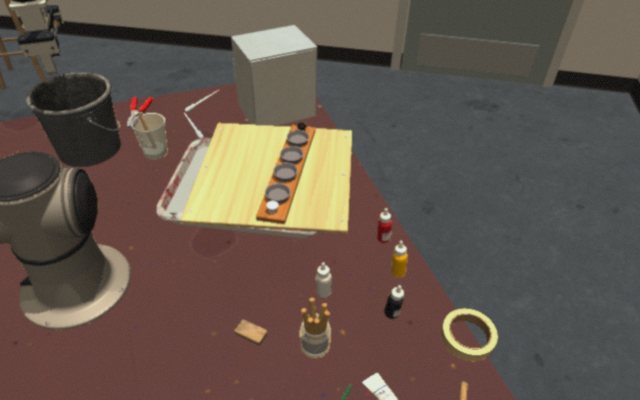

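View pics/top0.png

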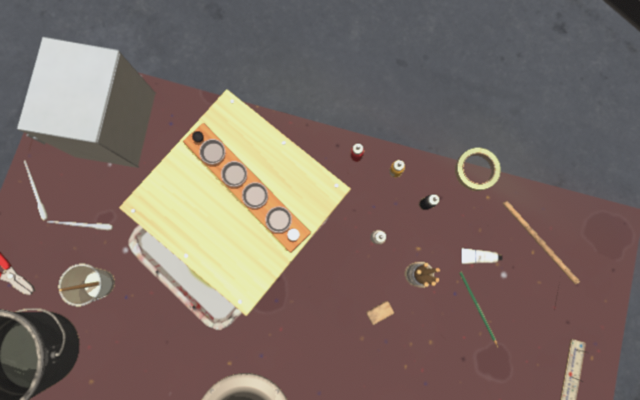

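Scene: rail at (287,170), white knob near (272,207), bottles red (385,228), yellow (400,260), black (395,302), white (323,282), jar (315,335). Top: cups (212,152), (234,175), (255,195), (279,219), with the white knob at (293,235). Next I'll take enlarged crops.

```bash
python3 - <<'E'
import cv2,numpy as np
t=cv2.imread("pics/top0.png");s=cv2.imread("pics/scene0.png")
f=lambda im,x,y,w,h,k:cv2.resize(im[y:y+h,x:x+w],None,fx=k,fy=k,interpolation=cv2.INTER_CUBIC)
cv2.imwrite("pics/c1.png",np.vstack([f(t,335,130,133,75,6)[:300],f(t,335,180,133,50,6)[:0] if 0 else f(t,335,185,133,50,6)[:300]]))
cv2.imwrite("pics/c2.png",f(s,300,195,130,150,4))
cv2.imwrite("pics/c3.png",f(t,180,120,133,100+35,6)[:0] if 0 else f(t,180,115,135,140,4))
E
```

```text
(no output)
```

View pics/c2.png

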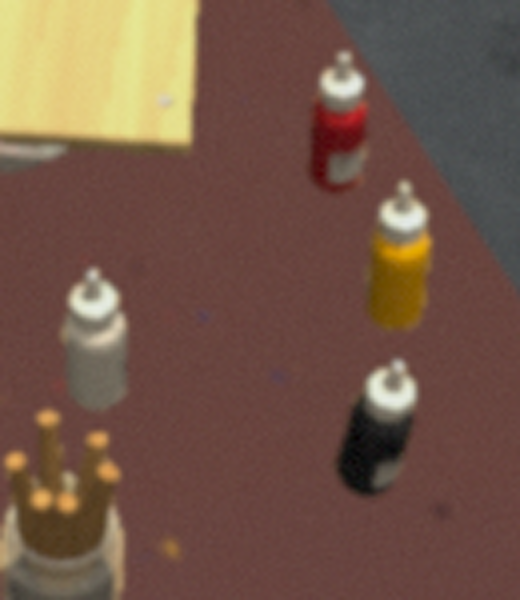

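View pics/c3.png

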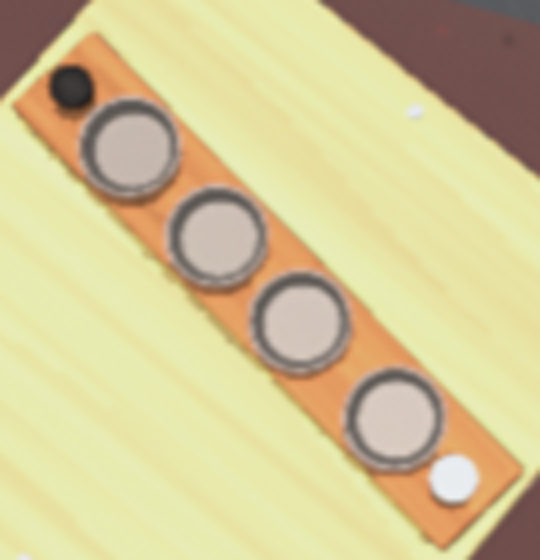

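View pics/c1.png

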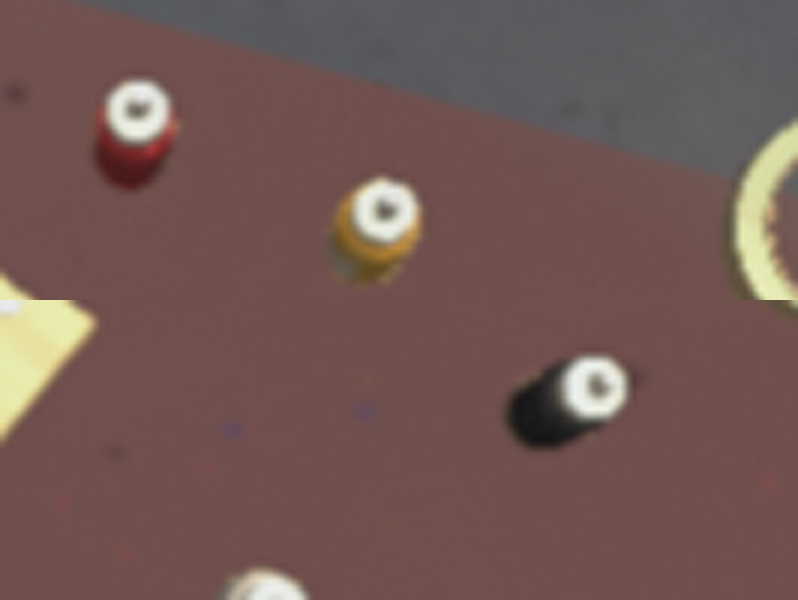

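Crops show near-circular cup rims (c3 centres ≈ (130,149), (217,238), (300,323), (394,420)). White caps are clear, and black leans visibly toward image upper-right. Now measuring.

```bash
cat >h.py <<'E'
import cv2,numpy as np
from plant import monitor,optics
def cap(n):return optics.capture(n)
def ray(c,p):
    q=cv2.undistortPoints(np.array([[p]],float),c["K"],np.array(c["D"],float))[0,0]
    W=np.array(c["world_to_cam"]);R,t=W[:3,:3],W[:3,3]
    d=R.T@np.array([*q,1.]);return -R.T@t,d/np.linalg.norm(d)
def plane(c,p,z):
    o,d=ray(c,p);return o+d*(z-o[2])/d[2]
def tri(c1,p1,c2,p2):
    o1,d1=ray(c1,p1);o2,d2=ray(c2,p2)
    s=np.linalg.lstsq(np.c_[d1,-d2],o2-o1,rcond=None)[0]
    a,b=o1+s[0]*d1,o2+s[1]*d2;return (a+b)/2,np.linalg.norm(a-b)
def blob(mask,near,rad=25):
    n,l,st,ce=cv2.connectedComponentsWithStats(mask.astype(np.uint8))
    k=[i for i in range(1,n) if st[i,4]>12 and np.hypot(*(ce[i]-near))<rad]
    i=max(k,key=lambda i:st[i,4]);return ce[i],st[i],l==i
E
cat >m.py <<'E'
from h import *
np.set_printoptions(precision=1,suppress=True)
T,S=cap("top"),cap("scene")
def white(c,th=195):return c["frame"].min(2)>th
P=dict(red=((357,149),(385,217)),yellow=((399,166),(400,250)),black=((433,200),(397,293)),white=((379,237),(323,270)))
for k,(a,b) in P.items():
    pa,sa,_=blob(white(T),a,8);pb,sb,_=blob(white(S,180),b,9)
    p,e=tri(T,pa,S,pb);print(k,"cap",pa,sa,pb,sb,p,"err",e,"top@76",plane(T,pa,76))
    # body: table is reddish dull; foot end from scene/top difference to table colour
    for nm,c,ce in(("T",T,pa),("S",S,pb)):
        hsv=cv2.cvtColor(c["frame"],cv2.COLOR_BGR2HSV).astype(int);h,s_,v=hsv[...,0],hsv[...,1],hsv[...,2]
        m={"red":(s_>170)&((h<8)|(h>172))&(v>70),"yellow":(s_>150)&(h>10)&(h<32),"black":v<55,"white":(s_<70)&(v>95)}[k]
        try:
            q,st,mm=blob(m,ce,22);print("   body",nm,q,st,cv2.minAreaRect(np.argwhere(mm)[:,::-1].astype(np.float32)))
        except ValueError: print("   none",nm)
t=cv2.resize(T["frame"],None,fx=4,fy=4,interpolation=cv2.INTER_CUBIC)
g=cv2.cvtColor(t[460:1020,720:1260],cv2.COLOR_BGR2GRAY)
C=cv2.HoughCircles(g,cv2.HOUGH_GRADIENT,1,60,param1=100,param2=25,minRadius=42,maxRadius=56)[0]
for x,y,r in sorted(C.tolist()):
    u=np.array([(x+720-1.5)/4,(y+460-1.5)/4]);print("cup",x,y,r,plane(T,u,92),"r",r/4*np.linalg.norm(plane(T,u+[1,0],92)-plane(T,u,92)))
p,_,_=blob(white(T,200),(293,235),8);q,_,_=blob(white(S,180),(272,207),9);print("knob",p,plane(T,p,97),tri(T,p,S,q))
for nm,c,ce in(("T",T,(421,273)),):print("jar base",plane(c,ce,60))
E
python3 m.py
```

```text
red cap [357.8 148.7] [354 145   9   9  46] [385.9 216. ] [382 214   8   5  27] [ 607.8 -244.1   66. ] err 1.053062190104432 top@76 [ 604.6 -242.8   76. ]
   none T
   body S [383.2 228.8] [378 222  13  20 145] ((384.0, 231.5), (19.0, 12.0), 90.0)
yellow cap [399.7 164.5] [396 161   9   8  44] [401.  249.7] [396 247  10   6  36] [ 570.4 -337.7   68.2] err 1.5455823490539236 top@76 [ 569.2 -336.6   76. ]
   body T [395.9 170.5] [391 164  13  12  50] ((395.8235168457031, 170.29409790039062), (12.004901885986328, 7.88893461227417), 30.963754653930664)
   body S [399.3 265.4] [392 254  16  24 302] ((399.39312744140625, 265.28277587890625), (14.44991397857666, 23.751007080078125), 4.763641834259033)
black cap [433.3 199. ] [430 195   9   9  46] [396.8 293.1] [392 289  11   8  49] [ 493.8 -412.7   64.2] err 0.045068954994905756 top@76 [ 491.8 -409.5   76. ]
   body T [424.8 203.9] [420 197  13  12  86] ((424.95587158203125, 203.92645263671875), (10.804409980773926, 9.946918487548828), 59.03623962402344)
   body S [391.6 307. ] [384 296  18  23 220] ((391.95001220703125, 307.6500244140625),
[... 168 characters left out ...]
rr 1.1553433970868334 top@76 [ 409. -291.   76.]
   body T [378.1 236.4] [370 229  17  15 199] ((378.0, 236.0), (14.0, 16.0), 90.0)
   body S [323.4 280.2] [316 262  16  35 423] ((323.3852844238281, 279.0087890625), (34.2833366394043, 14.572335243225098), 85.60128784179688)
cup 130.5 147.5 47.400001525878906 [589.2  79.7  92. ] r 25.90356507396271
cup 219.5 231.5 42.70000076293945 [542.7  29.2  92. ] r 23.250573306579405
cup 297.5 316.5 43.5 [496.1 -14.8  92. ] r 23.576015510585982
cup 394.5 418.5 46.29999923706055 [441.  -68.8  92. ] r 24.939214772925148
knob [293. 234.] [ 409.1 -101.4   97. ] (array([ 409.5, -101.1,   91.1]), np.float64(0.14171183106649043))
jar base [ 330.  -381.9   60. ]
```

```bash
python3 - <<'E'
from h import *
np.set_printoptions(precision=2,suppress=True)
T,S=cap("top"),cap("scene")
ft=dict(red=(356.3,154.5),yellow=(396.6,170.2),black=(426,202.7),white=(376.8,237.2))
fs=dict(red=(384,236.5),yellow=(398.6,272),black=(389.5,313),white=(324,291.5))
cp=dict(red=(606.5,-243.5),yellow=(570,-337.5),black=(492.5,-411),white=(409,-291.5))
for k in ft:
    a,b=plane(T,ft[k],0)[:2],plane(S,fs[k],0)[:2];f=(a+b)/2;c=np.array(cp[k]);d=(c-f)/70
    print(k,a,b,"lean",d,"at45",f+d*45)
C=np.array([[589.2,79.7],[542.7,29.2],[496.1,-14.8],[441,-68.8],[409.1,-101.4]])
print(np.linalg.norm(np.diff(C,axis=0),axis=1))
# cup by floor colour blobs in top
hsv=cv2.cvtColor(T["frame"],cv2.COLOR_BGR2HSV)
for p in((212,152),(234,174),(255,195),(278,219)):
    print([hsv[p[1],p[0]]],end=" ")
    m=(hsv[...,1]<60)&(hsv[...,2]>120)
    q,st,_=blob(m,np.array(p),6);print(q,st,plane(T,q,81))
E
```

```text
red [ 610.69 -246.66] [ 611.66 -245.17] lean [-0.07  0.03] at45 [ 608.17 -244.36]
yellow [ 573.14 -343.53] [ 571.27 -341.48] lean [-0.03  0.07] at45 [ 570.79 -339.29]
black [ 494.97 -412.15] [ 488.19 -409.65] lean [ 0.01 -0.  ] at45 [ 492.17 -410.96]
white [ 411.57 -294.29] [ 411.21 -295.17] lean [-0.03  0.05] at45 [ 409.85 -292.65]
[68.65 64.09 77.15 45.61]
[array([ 13,  30, 197], dtype=uint8)] [213.04 153.04] [200 143  25  21 362] [588.54  80.25  81.  ]
[array([ 14,  30, 204], dtype=uint8)] [234.29 174.47] [222 162  24  24 402] [540.57  31.41  81.  ]
[array([ 12,  30, 211], dtype=uint8)] [255.03 195.72] [243 183  24  25 425] [493.57 -15.8   81.  ]
[array([ 13,  27, 215], dtype=uint8)] [278.94 220.27] [266 207  25  25 416] [439.97 -69.53  81.  ]
```

Measured: lean is mostly along the rail's cross direction, so yaw π/4 (closing across the rail) works for both picking and placing. Cup spacings come out at 69.6, 65.8 and 74.4 mm, which fits the spec. Next is a row planner.

```bash
cat >plan.py <<'E'
import sys,numpy as np
# plan.py x y z yawdeg  then waypoints n,x,y,z,yawdeg ; pads with zero rows to 8
def plan(start,wps):
    x=np.array(start[:3],float);yaw=start[3];L=[];Sp=[]
    for n,*w in wps:
        g=np.array(w[:3]);gy=w[3]
        for k in range(n,0,-1):
            sp=round((yaw-gy)/k/90,3);c,s=np.cos(np.radians(yaw)),np.sin(np.radians(yaw))
            R=np.array([[c,s,0],[s,-c,0],[0,0,-1]])
            d=np.round(R.T@((g-x)/k)/200,3);x=x+R@d*200;yaw-=sp*90;L.append(d.tolist());Sp.append(sp)
    while len(L)%8:L.append([0,0,0]);Sp.append(0)
    for i in range(0,len(L),8):print(L[i:i+8],Sp[i:i+8])
    print("end",x.round(1),round(yaw,2),"max",np.max([np.linalg.norm(l) for l in L]),max(map(abs,Sp)))
E
cat >p.py <<'E'
import sys
from plan import plan
a=[[float(v) for v in s.split(",")] for s in sys.argv[1:]]
plan(a[0],[[int(w[0])]+w[1:] for w in a[1:]])
E
python3 p.py 153.025,502.223,226.741,163.05 12,480,60,230,45 8,409.9,-292.6,200,45 4,409.9,-292.6,100,45
```

```text
[[-0.184, -0.137, -0.001], [-0.205, -0.103, -0.001], [-0.219, -0.067, -0.001], [-0.227, -0.028, -0.001], [-0.229, 0.011, -0.002], [-0.224, 0.049, -0.001], [-0.212, 0.087, -0.002], [-0.194, 0.122, -0.001]] [0.109, 0.109, 0.109, 0.109, 0.109, 0.11, 0.109, 0.11]
[[-0.17, 0.154, -0.002], [-0.141, 0.18, -0.001], [-0.108, 0.202, -0.002], [-0.073, 0.218, -0.001], [-0.187, 0.125, 0.019], [-0.187, 0.125, 0.019], [-0.187, 0.125, 0.019], [-0.187, 0.125, 0.019]] [0.109, 0.11, 0.109, 0.11, -0.0, -0.0, -0.0, -0.0]
[[-0.186, 0.125, 0.018], [-0.187, 0.125, 0.019], [-0.186, 0.125, 0.018], [-0.187, 0.124, 0.019], [0.0, 0.0, 0.125], [0.0, 0.0, 0.125], [0.0, 0.0, 0.125], [0.0, 0.0, 0.125]] [-0.0, -0.0, -0.0, -0.0, -0.0, -0.0, -0.0, -0.0]
end [ 409.8 -292.6   99.9] 44.97 max 0.22989997825141262 0.11
```

Request:
servo_tool([
  [-0.184,-0.137,0],
  [-0.205,-0.103,0],
  [-0.219,-0.067,0],
  [-0.227,-0.028,0],
  [-0.229,0.011,0],
  [-0.224,0.049,0],
  [-0.212,0.087,0],
  [-0.194,0.122,0],
], spin=[0.109,0.109,0.109,0.109,0.109,0.11,0.109,0.11], hand=1)

```text
time: 1.3
tool_pos: [371.7, 206.0, 226.9]
tcp_rot: [3.141, -0.0, 1.467]
contact_force: [0.2, 0.3, -1.0]
grip_width: 91.5
finger_force: 0.0
```

Request:
servo_tool([
  [-0.17,0.154,0],
  [-0.141,0.18,0],
  [-0.108,0.202,0],
  [-0.073,0.218,0],
  [-0.187,0.125,0],
  [-0.187,0.125,0],
  [-0.187,0.125,0],
  [-0.187,0.125,0],
], spin=[0.109,0.11,0.109,0.11,0,0,0,0])

```text
time: 2.3
tool_pos: [444.5, -117.9, 226.8]
tcp_rot: [3.141, -0.0, 0.785]
contact_force: [0.7, 0.2, 0.1]
grip_width: 91.8
finger_force: 0.0
```

Request:
servo_tool([
  [-0.186,0.125,0],
  [-0.187,0.125,0],
  [-0.186,0.125,0],
  [-0.187,0.124,0],
  [0,0,0],
  [0,0,0],
  [0,0,0],
  [0,0,0],
], spin=[0,0,0,0,0,0,0,0])

```text
time: 3.3
tool_pos: [410.2, -291.7, 226.8]
tcp_rot: [3.141, -0.0, 0.786]
contact_force: [-0.0, -0.5, -0.4]
grip_width: 91.9
finger_force: 0.0
```

Request:
servo_tool([
  [0,0,0.25],
  [0,0,0.25],
  [0,0,0.25],
  [0,0,0.14],
  [0,0,0.1],
  [0,0,0],
  [0,0,0],
  [0,0,0],
], spin=[0,0,0,0,0,0,0,0])

```text
time: 4.3
tool_pos: [410.5, -293.0, 29.8]
tcp_rot: [3.139, -0.0, 0.785]
contact_force: [0.0, -0.1, 0.2]
grip_width: 91.8
finger_force: 0.0
```

Request:
servo_tool([
  [0,0,0],
  [0,0,0],
  [0,0,0],
  [0,0,0],
  [0,0,0],
  [0,0,0],
  [0,0,0],
  [0,0,0],
], spin=[0,0,0,0,0,0,0,0], hand=-1)

```text
time: 5.3
tool_pos: [409.9, -292.6, 28.7]
tcp_rot: [-3.142, -0.0, 0.785]
contact_force: [-0.1, -1.0, -0.0]
grip_width: 29.4
finger_force: 29.7
```

```bash
python3 - <<'E'
from h import *
for n,x,y in(("scene",250,150),("top",330,170)):
    f=cap(n)["frame"];cv2.imwrite(f"pics/g1{n}.png",f)
a=cv2.imread("pics/g1scene.png")[150:350,220:420];b=cv2.imread("pics/g1top.png")[130:330,280:480]
cv2.imwrite("pics/g1.png",cv2.resize(np.hstack([a,b]),None,fx=2,fy=2))
print(monitor.get_obs()["grip_width"])
E
```

```text
29.303384694529285
```

View pics/g1.png

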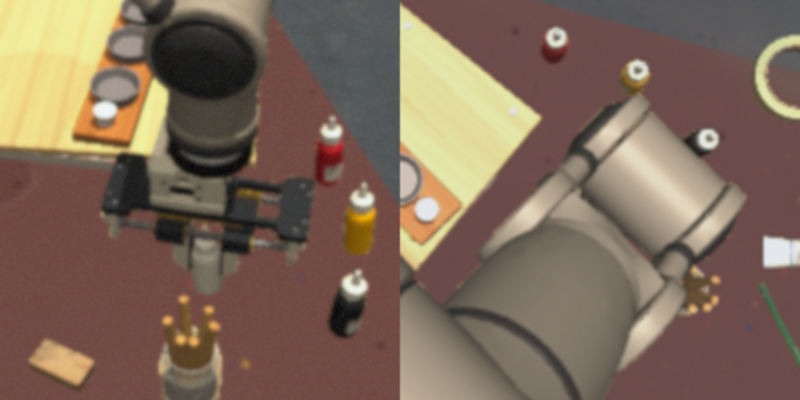

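White is held (29.4 mm); the jar and the other bottles haven't moved. Lift and carry to the cup beside the white knob.

Request:
servo_tool([
  [0,0,-0.1],
  [0,0,-0.25],
  [0,0,-0.25],
  [0,0,-0.25],
  [0,0,-0.15],
  [0.1,-0.076,0],
  [0.19,-0.145,0],
  [0.19,-0.145,0],
], spin=[0,0,0,0,0,0,0,0])

```text
time: 6.4
tool_pos: [425.9, -171.8, 228.6]
tcp_rot: [-3.141, -0.0, 0.784]
contact_force: [0.9, -0.4, -0.2]
grip_width: 29.3
finger_force: 29.7
```

Request:
servo_tool([
  [0.19,-0.145,0],
  [0.14,-0.106,0],
  [0.088,-0.067,0],
  [0,0,0],
  [0,0,0.2],
  [0,0,0.2],
  [0,0,0.1],
  [0,0,0],
], spin=[0,0,0,0,0,0,0,0])

```text
time: 7.4
tool_pos: [439.2, -69.4, 127.5]
tcp_rot: [-3.139, 0.002, 0.784]
contact_force: [0.2, -0.6, -0.5]
grip_width: 29.1
finger_force: 29.7
```

```bash
python3 - <<'E'
from h import *
o=monitor.get_obs();print(o["tool_pos"],o["contact_force"],o["grip_width"])
a=cap("scene")["frame"];b=cap("top")["frame"]
cv2.imwrite("pics/g2.png",cv2.resize(np.hstack([a[110:260,220:350],b[110:260,180:330]]),None,fx=2.8,fy=2.8,interpolation=cv2.INTER_CUBIC))
E
```

```text
[439.21952001 -69.44949968 127.53205787] [ 0.15757192 -0.55475155 -0.51226418] 29.12658614076469
```

View pics/g2.png

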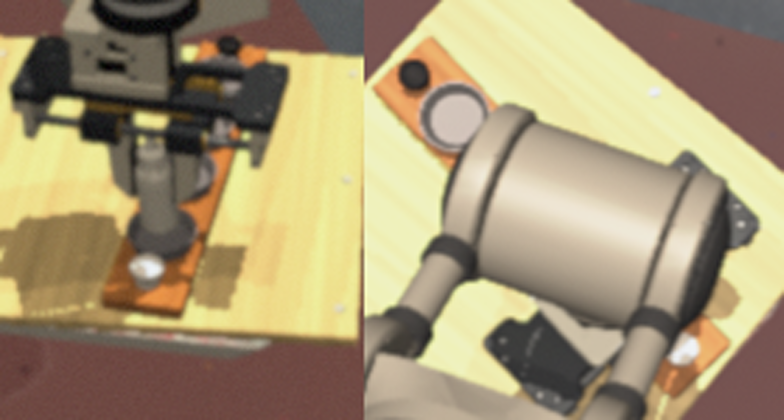

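```bash
python3 - <<'E'
from h import *
c=cap("scene");W=c["world_to_cam"]
def pr(p):
    q=W[:3,:3]@np.array(p)+W[:3,3];u=cv2.projectPoints(q[None],np.zeros(3),np.zeros(3),c["K"],np.array(c["D"]))[0][0,0]
    return u,(u-[220,110])*2.8
for n,p in dict(foot=(439.5,-69.4,98.5),cap=(439.5,-69.4,170),body45=(439.5,-69.4,143),rim=(440.2,-69,92),knob=(409.3,-101.3,99)).items():print(n,*pr(p))
f=c["frame"];h=cv2.cvtColor(f,cv2.COLOR_BGR2HSV)
for v in range(180,200,2):print(v,h[v,262:294,2])
E
```

```text
foot [276.45229579 188.61453381] [158.06642823 220.12069467]
cap [274.974994   162.85094201] [153.92998321 147.98263764]
body45 [275.54853346 172.86536002] [155.53589369 176.02300806]
rim [276.76024288 190.62155654] [158.92868006 225.74035831]
knob [271.96793617 201.96188484] [145.51022127 257.49327756]
180 [239 238 238 234 224 208 203 181 139 111 110 111 114 114 112 116 112 114
 106  94  82  90 102 104  97  91  80  79  81 101 137 165]
182 [238 239 239 237 237 237 226 192 147 115 109 111 115 116 116 116 117 114
 111 104  92  92 111 124 129 144 152 155 168 189 207 211]
184 [238 238 238 239 237 232 219 187 146 117 109 112 112 112 116 115 113 116
 111 108  98 101 129 158 180 200 213 212 215 215 211 207]
186 [238 238 238 237 224 188 138 103  92  96 105 109 114 113 115 114 115 113
 112 109 103  93  86  83  98 134 171 201 212 214 208 207]
188 [234 237 234 212 148  96  69  64  74  90 103 107 111 114 117 114 113 113
 109 109 103  98  81  73  74  78 100 148 190 206 206 202]
190 [220 231 219 166  96  63  65  64  71  81  99 111 110 113 114 117 110 110
 111 105 100  87  81  73  72  68  74 103 159 195 202 196]
192 [179 208 193 127  72  59  65  72  78  83  85  89  92  96  98  92  95  95
  90  86  83  84  78  78  77  73  78 112 149 165 169 158]
194 [150 153 136 103  73  61  67  78  82  84  82  79  83  81  82  78  81  82
  84  82  83  84  81  83  78  82  91 110 119 112 106 115]
196 [143 134 123 115 101  81  73  79  78  80  83  82  83  84  81  79  82  81
  82  82  84  80  81  80  80  87 111 137 155 149 123 137]
198 [139 129 122 120 111  97  76  70  75  78  77  79  82  83  84  84  84  83
  78  77  77  76  72  65  62  84 129 176 195 178 138 134]
```

Rows around 190 show the cup centred at column 277 and the bottle also at 277, so it's aligned. Lower and release.

Request:
servo_tool([
  [0,0,0.04],
  [0,0,0.025],
  [0,0,0.012],
  [0,0,0.006],
  [0,0,0.003],
  [0,0,0],
  [0,0,0],
  [0,0,0],
], spin=[0,0,0,0,0,0,0,0])

```text
time: 8.55
tool_pos: [440.3, -68.9, 111.6]
tcp_rot: [3.141, -0.0, 0.785]
contact_force: [-0.2, 0.0, -0.3]
grip_width: 29.3
finger_force: 29.7
```

Request:
servo_tool([
  [0,0,0],
  [0,0,0],
  [0,0,0],
  [0,0,0],
  [0,0,0],
  [0,0,-0.1],
  [0,0,-0.25],
  [0,0,-0.25],
], spin=[0,0,0,0,0,0,0,0], hand=1)

```text
time: 9.55
tool_pos: [439.9, -68.8, 232.7]
tcp_rot: [-3.141, 0.0, 0.785]
contact_force: [0.1, 0.0, 0.2]
grip_width: 92.3
finger_force: 0.0
```

```bash
python3 - <<'E'
from h import *
o=monitor.get_obs();print(o["tool_pos"],o["contact_force"],o["grip_width"])
E
python3 p.py 440,-69,230,45 5,570.8,-339.3,230,45; python3 p.py 570.8,-339.3,29,45 6,493.2,-16,29,45; python3 p.py 493.2,-16,230,45  5,608.2,-244.4,230,45;python3 p.py 608.2,-244.4,230,45 5,540,31,230,45;python3 p.py  540,31,230,45 8,492.2,-411,230,45;python3 p.py 492.2,-411,230,45 9,588.5,80,230,45
```

```text
[439.91566696 -68.83990249 232.71381055] [0.08582445 0.03727116 0.15226922] 92.30341643219057
[[-0.099, 0.284, 0.0], [-0.099, 0.284, 0.0], [-0.098, 0.283, 0.0], [-0.099, 0.284, 0.0], [-0.098, 0.283, 0.0], [0, 0, 0], [0, 0, 0], [0, 0, 0]] [0.0, 0.0, 0.0, 0.0, 0.0, 0, 0, 0]
end [ 570.8 -339.3  230. ] 45.0 max 0.3007607022202202 0.0
[[0.145, -0.236, 0.0], [0.145, -0.236, 0.0], [0.145, -0.236, 0.0], [0.145, -0.236, 0.0], [0.144, -0.237, 0.0], [0.145, -0.236, 0.0], [0, 0, 0], [0, 0, 0]] [0.0, 0.0, 0.0, 0.0, 0.0, 0.0, 0, 0]
end [493.3 -16.   29. ] 45.0 max 0.27731750756127893 0.0
[[-0.08, 0.243, 0.0], [-0.08, 0.243, 0.0], [-0.08, 0.243, 0.0], [-0.08, 0.243, 0.0], [-0.081, 0.242, 0.0], [0, 0, 0], [0, 0, 0], [0, 0, 0]] [0.0, 0.0, 0.0, 0.0, 0.0, 0, 0, 0]
end [ 608.2 -244.4  230. ] 45.0 max 0.2558300216940928 0.0
[[0.147, -0.243, 0.0], [0.146, -0.243, 0.0], [0.147, -0.243, 0.0], [0.146, -0.243, 0.0], [0.147, -0.243, 0.0], [0, 0, 0], [0, 0, 0], [0, 0, 0]] [0.0, 0.0, 0.0, 0.0, 0.0, 0, 0, 0]
end [540.   31.1 230. ] 45.0 max 0.28400352110493277 0.0
[[-0.216, 0.174, 0.0], [-0.217, 0.174, 0.0], [-0.216, 0.174, 0.0], [-0.217, 0.174, 0.0], [-0.216, 0.174, 0.0], [-0.217, 0.175, 0.0], [-0.216, 0.174, 0.0], [-0.217, 0.175, 0.0]] [0.0, 0.0, 0.0, 0.0, 0.0, 0.0, 0.0, 0.0]
end [ 492.2 -411.1  230. ] 45.0 max 0.27877230852435825 0.0
[[0.231, -0.155, 0.0], [0.231, -0.155, 0.0], [0.231, -0.155, 0.0], [0.231, -0.155, 0.0], [0.23, -0.155, 0.0], [0.231, -0.155, 0.0], [0.23, -0.155, 0.0], [0.231, -0.155, 0.0]] [0.0, 0.0, 0.0, 0.0, 0.0, 0.0, 0.0, 0.0]
[[0.23, -0.155, 0.0], [0, 0, 0], [0, 0, 0], [0, 0, 0], [0, 0, 0], [0, 0, 0], [0, 0, 0], [0, 0, 0]] [0.0, 0, 0, 0, 0, 0, 0, 0]
end [588.5  79.9 230. ] 45.0 max 0.27818339274658366 0.0
```

Request:
servo_tool([
  [-0.099,0.284,0],
  [-0.099,0.284,0],
  [-0.098,0.283,0],
  [-0.099,0.284,0],
  [-0.098,0.283,0],
  [0,0,0.1],
  [0,0,0.2],
  [0,0,0.2],
], spin=[0,0,0,0,0,0,0,0])

```text
time: 10.55
tool_pos: [570.8, -339.4, 130.1]
tcp_rot: [-3.142, -0.0, 0.785]
contact_force: [0.5, -0.1, -0.5]
grip_width: 92.1
finger_force: 0.0
```

```bash
python3 - <<'E'
from h import *
o=monitor.get_obs();print(o["tool_pos"],o["contact_force"],o["grip_width"])
a=cap("scene")["frame"];b=cap("top")["frame"]
cv2.imwrite("pics/g3.png",cv2.resize(np.hstack([a[110:310,230:430],b[110:310,230:430]]),None,fx=2,fy=2,interpolation=cv2.INTER_CUBIC))
E
```

```text
[ 570.83403808 -339.40093023  130.11111953] [ 0.52218486 -0.12899675 -0.45251156] 92.05966571879449
```

View pics/g3.png

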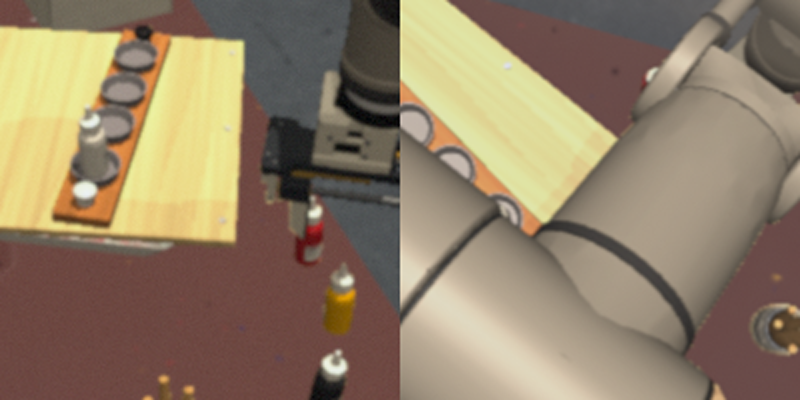

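```bash
python3 - <<'E'
from h import *
c=cap("scene");W=c["world_to_cam"]
def pr(p):
    q=W[:3,:3]@np.array(p,float)+W[:3,3];u=cv2.projectPoints(q[None],np.zeros(3),np.zeros(3),c["K"],np.array(c["D"]))[0][0,0]
    return u,(u-[230,110])*2
for p in((532,-300,130),(533,-302,130),(608,-244,70),(570.8,-339.3,130),(570.8,-339.3,92)):print(p,*pr(p))
E
```

```text
(532, -300, 130) [377.8925647  224.62871696] [295.7851294  229.25743393]
(533, -302, 130) [378.94475843 225.0375261 ] [297.88951687 230.0750522 ]
(608, -244, 70) [385.85519462 214.71908424] [311.71038924 209.43816848]
(570.8, -339.3, 130) [406.34811666 228.78591424] [352.69623332 237.57182848]
(570.8, -339.3, 92) [403.67497764 242.06656563] [347.34995528 264.13313126]
```

The projection matches: fingertip at (296,230) and yellow cap at (345,265). White stands upright in its cup. Descend and grip yellow.

Request:
servo_tool([
  [0,0,0.15],
  [0,0,0.2],
  [0,0,0.1],
  [0,0,0.055],
  [0,0,0],
  [0,0,0],
  [0,0,0],
  [0,0,0],
], spin=[0,0,0,0,0,0,0,0])

```text
time: 11.7
tool_pos: [571.2, -339.4, 31.2]
tcp_rot: [3.141, -0.0, 0.785]
contact_force: [0.4, -0.3, -0.6]
grip_width: 91.4
finger_force: 0.0
```

Request:
servo_tool([
  [0,0,0],
  [0,0,0],
  [0,0,0],
  [0,0,0],
  [0,0,0],
  [0,0,0],
  [0,0,0],
  [0,0,0],
], spin=[0,0,0,0,0,0,0,0], hand=-1)

```text
time: 12.7
tool_pos: [571.0, -339.2, 30.5]
tcp_rot: [-3.142, -0.0, 0.785]
contact_force: [0.2, -0.4, 0.3]
grip_width: 29.3
finger_force: 29.9
```

Request:
servo_tool([
  [0,0,-0.1],
  [0,0,-0.25],
  [0,0,-0.25],
  [0,0,-0.25],
  [0,0,-0.15],
  [0,0,0],
  [0.08,-0.13,0],
  [0.14,-0.23,0],
], spin=[0,0,0,0,0,0,0,0])

```text
time: 13.7
tool_pos: [550.2, -257.1, 227.7]
tcp_rot: [-3.138, 0.001, 0.783]
contact_force: [-0.0, 0.3, 0.5]
grip_width: 29.1
finger_force: 29.9
```

Request:
servo_tool([
  [0.145,-0.237,0],
  [0.145,-0.237,0],
  [0.145,-0.237,0],
  [0.134,-0.216,0],
  [0.08,-0.13,0],
  [0,0,0],
  [0,0,0.2],
  [0,0,0.2],
], spin=[0,0,0,0,0,0,0,0])

```text
time: 14.7
tool_pos: [493.5, -16.8, 148.8]
tcp_rot: [3.141, 0.0, 0.784]
contact_force: [0.6, -0.2, -1.1]
grip_width: 29.2
finger_force: 29.9
```

```bash
python3 - <<'E'
from h import *
o=monitor.get_obs();print(o["tool_pos"],o["contact_force"],o["grip_width"])
a=cap("scene")["frame"]
cv2.imwrite("pics/g4.png",cv2.resize(a[90:240,220:370],None,fx=4,fy=4,interpolation=cv2.INTER_CUBIC))
E
```

```text
[493.48939055 -16.75272878 148.76002439] [ 0.64003878 -0.22367751 -1.0987373 ] 29.190729561943325
```

View pics/g4.png

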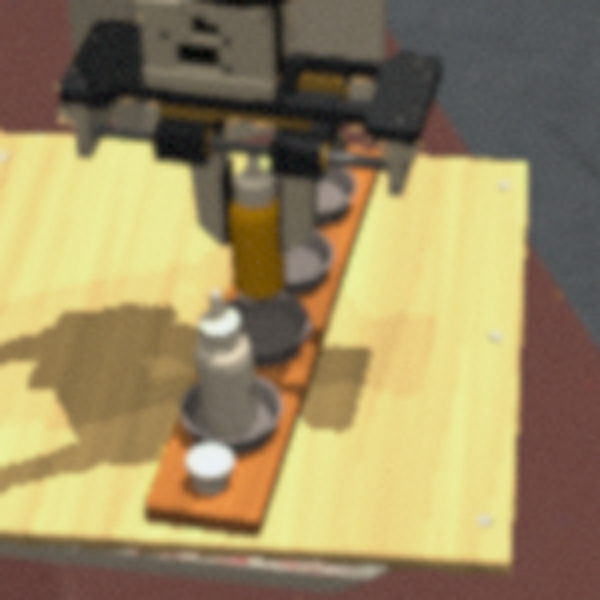

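Yellow hangs upright over cup 3 and lines up to within about 2 mm. Lower and release.

Request:
servo_tool([
  [0,0,0.08],
  [0,0,0.05],
  [0,0,0.03],
  [0,0,0.015],
  [0,0,0.008],
  [0,0,0],
  [0,0,0],
  [0,0,0],
], spin=[0,0,0,0,0,0,0,0])

```text
time: 15.75
tool_pos: [493.7, -15.9, 114.1]
tcp_rot: [3.141, -0.0, 0.785]
contact_force: [0.5, 0.9, -0.1]
grip_width: 28.8
finger_force: 29.9
```

Request:
servo_tool([
  [0,0,0],
  [0,0,0],
  [0,0,0],
  [0,0,0],
  [0,0,0],
  [0,0,-0.1],
  [0,0,-0.25],
  [0,0,-0.25],
], spin=[0,0,0,0,0,0,0,0], hand=1)

```text
time: 16.75
tool_pos: [493.3, -15.9, 235.1]
tcp_rot: [-3.141, 0.0, 0.785]
contact_force: [0.8, -0.2, 0.1]
grip_width: 91.5
finger_force: 0.0
```

Request:
servo_tool([
  [-0.08,0.243,0],
  [-0.08,0.243,0],
  [-0.08,0.243,0],
  [-0.08,0.243,0],
  [-0.08,0.242,0],
  [0,0,0.1],
  [0,0,0.2],
  [0,0,0.2],
], spin=[0,0,0,0,0,0,0,0])

```text
time: 17.75
tool_pos: [608.5, -244.4, 132.7]
tcp_rot: [3.141, -0.0, 0.785]
contact_force: [0.9, -0.7, -0.1]
grip_width: 91.8
finger_force: 0.0
```

```bash
python3 - <<'E'
from h import *
o=monitor.get_obs();print(o["tool_pos"],o["contact_force"],o["grip_width"])
a=cap("scene")["frame"]
cv2.imwrite("pics/g5.png",cv2.resize(a[110:330,220:440],None,fx=2.7,fy=2.7,interpolation=cv2.INTER_CUBIC))
E
```

```text
[ 608.53541603 -244.4189139   132.69760054] [ 0.86373633 -0.65168064 -0.05899869] 91.79458030815377
```

View pics/g5.png

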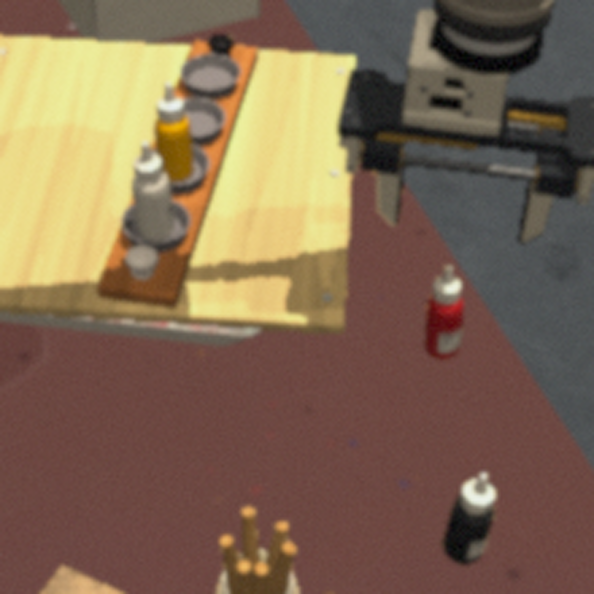

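```bash
cat >q.py <<'E'
from h import *
np.set_printoptions(precision=1,suppress=True)
T,S=cap("top"),cap("scene")
p,e=tri(T,(349.5,188),S,(353,128));print("far right corner?",p,e)
for t in((350,188),(245,314),(228,91)):print(plane(T,t,63))
for t in((351.5,129),(348,228)):print(plane(S,t,63))
a=plane(S,(351.5,129),63);b=plane(S,(348,228),63)
for q in(a,b):
    d=(q-[608.2,-244.4,63])[:2];print("tool x,y of corner",(d[0]+d[1])*.707,(d[0]-d[1])*.707)
# black re-measure
pb,_,_=blob(S["frame"].min(2)>180,(397,293),9);print("black cap",pb,plane(S,pb,70),plane(S,pb,66))
E
python3 q.py
```

```text
far right corner? [ 490.4 -216.9  317.9] 46.490206659487185
[ 516.7 -226.2   63. ]
[239.4  -0.6  63. ]
[741.   56.3  63. ]
[747.4  61.2  63. ]
[ 520.2 -225.3   63. ]
tool x,y of corner 314.431824937033 -117.66632558444506
tool x,y of corner -48.75140079942739 -75.69445480814981
black cap [396.9 293. ] [ 490.4 -415.5   70. ] [ 492.8 -413.5   66. ]
```

The board corner is 76 mm off along the closing axis. I'll narrow the opening to about 60 mm for margin and take red.

Request:
servo_tool([
  [0,0,0],
  [0,0,0],
  [0,0,0.1],
  [0,0,0.2],
  [0,0,0.15],
  [0,0,0.07],
  [0,0,0],
  [0,0,0],
], spin=[0,0,0,0,0,0,0,0], hand=0.3)

```text
time: 18.9
tool_pos: [609.6, -244.7, 31.6]
tcp_rot: [3.139, -0.001, 0.785]
contact_force: [0.0, -0.0, 0.0]
grip_width: 59.6
finger_force: 0.0
```

Request:
servo_tool([
  [0,0,0],
  [0,0,0],
  [0,0,0],
  [0,0,0],
  [0,0,0],
  [0,0,0],
  [0,0,0],
  [0,0,0],
], spin=[0,0,0,0,0,0,0,0], hand=-1)

```text
time: 19.9
tool_pos: [608.8, -244.3, 30.2]
tcp_rot: [3.141, -0.0, 0.785]
contact_force: [-1.2, 0.8, 3.8]
grip_width: 29.7
finger_force: 29.9
```

Request:
servo_tool([
  [0,0,-0.1],
  [0,0,-0.25],
  [0,0,-0.25],
  [0,0,-0.25],
  [0,0,-0.15],
  [0,0,0],
  [0.08,-0.132,0],
  [0.146,-0.243,0],
], spin=[0,0,0,0,0,0,0,0])

```text
time: 20.9
tool_pos: [586.5, -159.4, 226.8]
tcp_rot: [-3.138, 0.002, 0.782]
contact_force: [0.9, 0.2, -0.9]
grip_width: 29.3
finger_force: 29.9
```

Request:
servo_tool([
  [0.147,-0.243,0],
  [0.147,-0.243,0],
  [0.133,-0.222,0],
  [0.08,-0.132,0],
  [0,0,0],
  [0,0,0.15],
  [0,0,0.2],
  [0,0,0.05],
], spin=[0,0,0,0,0,0,0,0])

```text
time: 21.9
tool_pos: [538.6, 30.5, 146.5]
tcp_rot: [-3.136, 0.005, 0.784]
contact_force: [-0.1, 0.1, 0.6]
grip_width: 28.8
finger_force: 29.9
```

```bash
python3 - <<'E'
from h import *
o=monitor.get_obs();print(o["tool_pos"],o["contact_force"],o["grip_width"])
a=cap("scene")["frame"]
cv2.imwrite("pics/g6.png",cv2.resize(a[90:240,220:370],None,fx=4,fy=4,interpolation=cv2.INTER_CUBIC))
E
```

```text
[538.61695211  30.46853545 146.47879899] [-0.0834152   0.0952576   0.62837496] 28.847472780511072
```

View pics/g6.png

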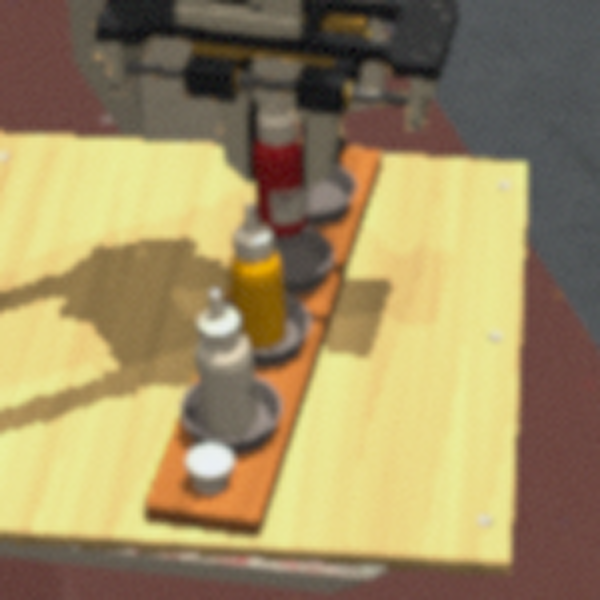

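Request:
servo_tool([
  [0,0,0.08],
  [0,0,0.05],
  [0,0,0.03],
  [0,0,0.015],
  [0,0,0.005],
  [0,0,0],
  [0,0,0],
  [0,0,0],
], spin=[0,0,0,0,0,0,0,0])

```text
time: 22.95
tool_pos: [540.7, 31.3, 114.1]
tcp_rot: [3.141, -0.0, 0.785]
contact_force: [1.1, -1.2, -0.7]
grip_width: 29.1
finger_force: 29.9
```

Request:
servo_tool([
  [0,0,0.005],
  [0,0,0.004],
  [0,0,0],
  [0,0,0],
  [0,0,0],
  [0,0,0],
  [0,0,0],
  [0,0,0],
], spin=[0,0,0,0,0,0,0,0])

```text
time: 23.95
tool_pos: [540.6, 31.3, 112.1]
tcp_rot: [-3.142, -0.0, 0.785]
contact_force: [0.1, -0.8, -0.7]
grip_width: 29.2
finger_force: 29.9
```

Request:
servo_tool([
  [0,0,0],
  [0,0,0],
  [0,0,0],
  [0,0,0],
  [0,0,0],
  [0,0,-0.1],
  [0,0,-0.25],
  [0,0,-0.25],
], spin=[0,0,0,0,0,0,0,0], hand=1)

```text
time: 24.95
tool_pos: [540.3, 31.3, 233.2]
tcp_rot: [-3.141, 0.0, 0.785]
contact_force: [0.5, -0.0, -0.6]
grip_width: 91.6
finger_force: 0.0
```

Request:
servo_tool([
  [-0.217,0.174,0],
  [-0.217,0.174,0],
  [-0.216,0.174,0],
  [-0.217,0.174,0],
  [-0.216,0.174,0],
  [-0.217,0.174,0],
  [-0.216,0.175,0],
  [-0.217,0.175,0],
], spin=[0,0,0,0,0,0,0,0])

```text
time: 25.95
tool_pos: [492.0, -412.7, 232.1]
tcp_rot: [3.141, -0.0, 0.785]
contact_force: [1.6, -0.5, 0.1]
grip_width: 91.8
finger_force: 0.0
```

Request:
servo_tool([
  [0,0,0.1],
  [0,0,0.2],
  [0,0,0.2],
  [0,0,0],
  [0,0,0],
  [0,0,0],
  [0,0,0],
  [0,0,0],
], spin=[0,0,0,0,0,0,0,0])

```text
time: 26.95
tool_pos: [492.6, -411.0, 132.8]
tcp_rot: [3.14, -0.0, 0.785]
contact_force: [-0.3, -0.2, -0.6]
grip_width: 91.9
finger_force: 0.0
```

```bash
python3 - <<'E'
from h import *
o=monitor.get_obs();print(o["tool_pos"],o["contact_force"],o["grip_width"])
S=cap("scene");a=S["frame"]
cv2.imwrite("pics/g7.png",cv2.resize(a[110:350,220:440],None,fx=2.5,fy=2.5,interpolation=cv2.INTER_CUBIC))
v=cv2.cvtColor(a,cv2.COLOR_BGR2HSV)[...,2]
for r in range(296,322,3):print(r,v[r,378:408])
E
```

```text
[ 492.61148674 -411.04952046  132.81843454] [-0.34597241 -0.18680544 -0.58269301] 91.87390922099618
296 [111 109 113 110 108 110 107 111 107  98  73  50  62  88 112 135 168 195
 207 215 222 219 198 167 139 120 111 110 108 113]
299 [110 111 112 110 110 111 110 106  92  60  35  23  30  35  60  86 102 112
 114 110 105  97  80  65  80  98 110 111 111 109]
302 [109 109 110 109 110 111 106  97  68  33  21  22  24  30  31  30  33  40
  38  30  33  36  36  53  88 111 111 111 111 111]
305 [112 111 110 109 107 108 100  76  42  25  16  23  26  24  23  26  21  24
  25  21  18  22  40  76  99 111 111 111 112 111]
308 [111 111 113 112 109 103  77  44  18  14  21  22  18  23  24  20  22  19
  21  15  27  38  64  93 108 111 111 112 111 109]
311 [113 112 108 110 106  90  57  28  20  13  18  17  24  16  19  38  62  76
  84  86  90  96 103 108 113 108 111 112 112 110]
314 [114 110 110 113 109 106  84  51  25  19  24  24  12  19  39  69  98 103
 106 104 107 108 108 107 108 111 111 111 110 110]
317 [111 110 111 109 110 110 109 104  94  72  53  40  27  26  36  49  60  64
  81  96 105 111 109 109 109 111 110 109 112 109]
320 [110 111 110 108 109 112 110 111 111 110 110 109 107 104 106 104 106 110
 109 111 109 109 113 111 112 111 112 107 109 110]
```

View pics/g7.png

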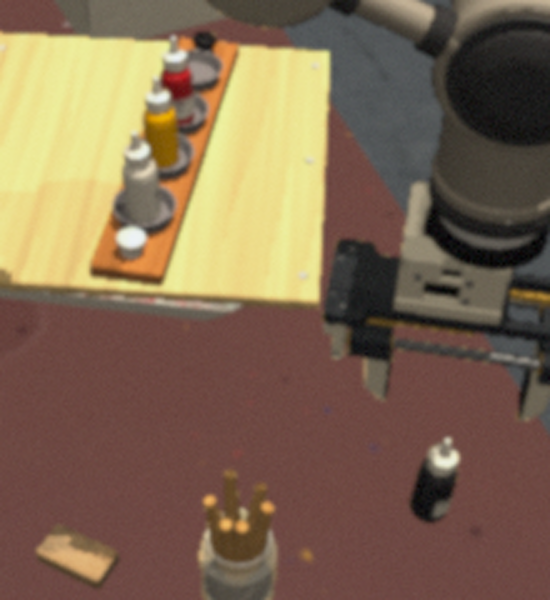

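White, yellow and red stand upright in order, and the jar is untouched. The black axis measures ≈ (492,-411.5), under the gripper. Descend and grip.

Request:
servo_tool([
  [0,0,0.1],
  [0,0,0.2],
  [0,0,0.15],
  [0,0,0.07],
  [0,0,0],
  [0,0,0],
  [0,0,0],
  [0,0,0],
], spin=[0,0,0,0,0,0,0,0])

```text
time: 28.0
tool_pos: [492.7, -411.2, 28.9]
tcp_rot: [3.14, -0.0, 0.785]
contact_force: [-0.5, 0.5, 0.6]
grip_width: 92.2
finger_force: 0.0
```

Request:
servo_tool([
  [0,0,0],
  [0,0,0],
  [0,0,0],
  [0,0,0],
  [0,0,0],
  [0,0,0],
  [0,0,0],
  [0,0,0],
], spin=[0,0,0,0,0,0,0,0], hand=-1)

```text
time: 29.0
tool_pos: [492.4, -410.9, 28.1]
tcp_rot: [3.142, -0.0, 0.785]
contact_force: [0.9, -0.3, 0.9]
grip_width: 29.0
finger_force: 29.9
```

Request:
servo_tool([
  [0,0,-0.1],
  [0,0,-0.25],
  [0,0,-0.25],
  [0,0,-0.25],
  [0,0,-0.15],
  [0,0,0],
  [0.13,-0.087,0],
  [0.22,-0.148,0],
], spin=[0,0,0,0,0,0,0,0])

```text
time: 30.0
tool_pos: [507.8, -328.0, 225.5]
tcp_rot: [-3.138, 0.0, 0.782]
contact_force: [1.1, -0.4, 0.9]
grip_width: 29.3
finger_force: 29.9
```

Request:
servo_tool([
  [0.23,-0.155,0],
  [0.23,-0.155,0],
  [0.23,-0.155,0],
  [0.23,-0.155,0],
  [0.23,-0.155,0],
  [0.23,-0.155,0],
  [0.21,-0.142,0],
  [0.13,-0.087,0],
], spin=[0,0,0,0,0,0,0,0])

```text
time: 31.0
tool_pos: [587.5, 81.5, 225.9]
tcp_rot: [-3.139, 0.002, 0.787]
contact_force: [0.5, 0.3, -0.6]
grip_width: 29.4
finger_force: 29.9
```

Request:
servo_tool([
  [0,0,0],
  [0,0,0],
  [0,0,0],
  [0,0,0],
  [0,0,0],
  [0,0,0],
  [0,0,0],
  [0,0,0],
], spin=[0,0,0,0,0,0,0,0])

```text
time: 32.0
tool_pos: [588.2, 79.0, 228.1]
tcp_rot: [-3.142, -0.0, 0.785]
contact_force: [-0.1, -0.6, -0.7]
grip_width: 29.3
finger_force: 29.9
```

Request:
servo_tool([
  [0.005,-0.002,0.1],
  [0,0,0.2],
  [0,0,0.15],
  [0,0,0],
  [0,0,0],
  [0,0,0],
  [0,0,0],
  [0,0,0],
], spin=[0,0,0,0,0,0,0,0])

```text
time: 33.0
tool_pos: [588.9, 79.9, 138.7]
tcp_rot: [3.141, -0.001, 0.785]
contact_force: [0.1, 0.3, 0.1]
grip_width: 29.3
finger_force: 29.9
```

```bash
python3 - <<'E'
from h import *
a=cap("scene")["frame"]
cv2.imwrite("pics/g8.png",cv2.resize(a[70:220,220:370],None,fx=4,fy=4,interpolation=cv2.INTER_CUBIC))
E
```

```text
(no output)
```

View pics/g8.png

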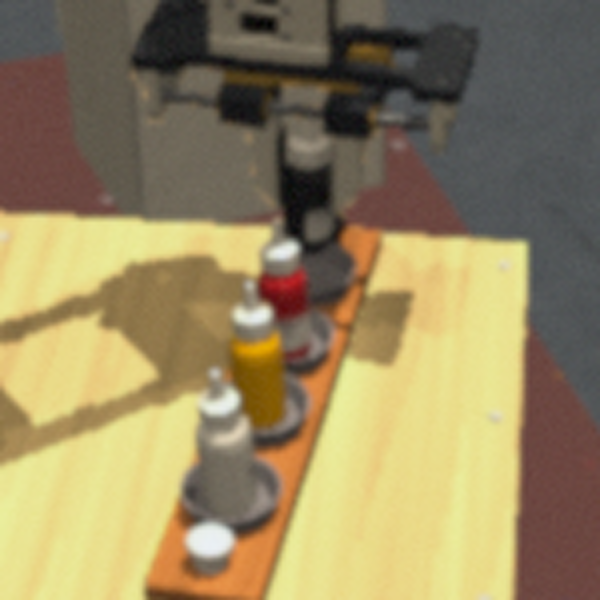

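Black hangs upright over the cup by the black knob. Lower and release.

Request:
servo_tool([
  [0,0,0.05],
  [0,0,0.04],
  [0,0,0.025],
  [0,0,0.015],
  [0,0,0.008],
  [0,0,0.005],
  [0,0,0],
  [0,0,0],
], spin=[0,0,0,0,0,0,0,0])

```text
time: 34.05
tool_pos: [588.8, 79.9, 109.7]
tcp_rot: [3.141, -0.0, 0.785]
contact_force: [-0.3, 0.2, -0.2]
grip_width: 29.1
finger_force: 29.9
```

Request:
servo_tool([
  [0,0,0],
  [0,0,0],
  [0,0,0],
  [0,0,0],
  [0,0,0],
  [0,0,-0.1],
  [0,0,-0.25],
  [0,0,-0.25],
], spin=[0,0,0,0,0,0,0,0], hand=1)

```text
time: 35.05
tool_pos: [588.4, 79.9, 230.6]
tcp_rot: [-3.141, 0.001, 0.785]
contact_force: [0.9, -0.9, 0.0]
grip_width: 91.8
finger_force: 0.0
```

Request:
servo_tool([
  [-0.1,0.1,-0.1],
  [-0.2,0.2,0],
  [-0.2,0.2,0],
  [-0.2,0.2,0],
  [-0.2,0.2,0],
  [-0.2,0.2,0],
  [0,0,0],
  [0,0,0],
], spin=[0,0,0,0,0,0,0,0])

```text
time: 36.05
tool_pos: [588.4, -231.0, 249.2]
tcp_rot: [-3.141, -0.0, 0.784]
contact_force: [1.0, 0.7, -0.2]
grip_width: 91.5
finger_force: 0.0
```

```bash
python3 - <<'E'
from h import *
a=cap("scene")["frame"];b=cap("top")["frame"]
cv2.imwrite("pics/g9.png",cv2.resize(np.hstack([a[100:240,230:350],b[115:255,180:320]]),None,fx=3,fy=3,interpolation=cv2.INTER_CUBIC))
E
```

```text
(no output)
```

View pics/g9.png

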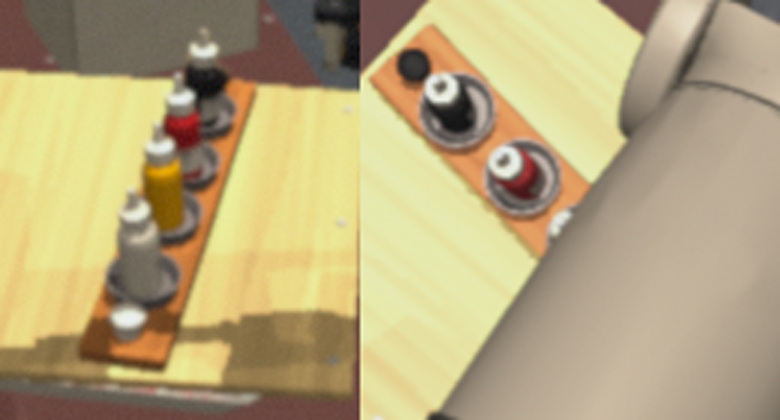

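All four bottles stand upright in their cups, running white, yellow, red, black from the white knob to the black knob, and the arm is clear. Handing in.

```bash
python3 -c "
from plant import workorder;print(workorder.close_job())"
```

```text
the job is handed in; nothing more can be done
None
```

The job is handed in at about 36 s of the 98 s allowed: white, yellow, red and black stand upright in the four cups, in order from the white knob to the black knob, and the brush jar was not touched; no verdict came back.

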